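# Sort out the spoilt plate and hold the good one in the blow-off box

### The job

Two drilled aluminium plates and a short offcut stand in the slotted wooden rack. First drop the spoilt plate, the one with a top corner cut off, into the grey scrap crate; then take the good plate, lower it through the slot in the lid of the compressed-air blow-off box until its row of drilled holes is level with the air nozzles inside, and finish while holding it there in the gripper, upright and not pressed hard against the slot, ready for the air to be turned on. Leave the offcut and the other things on the bench where they are.

Things in the scene. Friction and masses are not known exactly. Their poses are not given: they have to be found in the camera images.
- plate: the good plate: bare aluminium, 10 mm thick (x), 60 wide (y), 120 tall (z), about 190 g, same either way round. Origin: centre of its lower edge face. Stands upright in a rack slot, lower edge 10 mm above the bench, top 130 mm. Three 7 mm holes in a row across its width, 20 mm above the lower edge. Take it from above across its thickness, near the top.
- plate_holes (a point): the middle of the good plate's row of holes: 20 mm above its lower edge, mid-width, mid-thickness
- spoilt: the spoilt plate: 10 x 60 x 120 mm aluminium, about 170 g, upright in another rack slot, origin and axes as the good plate's. Its top corner on the +y side is cut off, slanting from the edge at 78 mm height to the top at y = +4 mm; the top edge left runs from y = -30 to +4 mm: grip it there across the thickness, at y = -13 mm.
- spoilt_mid (a point): the middle of the spoilt plate, 60 mm above its lower edge
- offcut: bystander: an offcut of the same aluminium, 10 x 60 x 60 mm, half as tall, in the third slot of the rack. Origin: centre of its lower edge face.
- rack: wooden block 185 x 92 mm and 35 mm high, fixed to the bench, three slots at its x = -60, 0 and +60 mm, each 25 mm deep and 13 x 63 mm, long side along its y. Origin: centre of its underside. Which plate stands in which slot varies, and rack and crate may have changed places.
- crate: the scrap crate: grey plastic crate with slatted sides, open at the top, outside 220 (x) x 165 (y) x 110 mm high, walls and floor 5 mm, fixed to the bench. Origin: centre of its underside.
- crate_floor (a point): centre of the crate's inner floor, 5 mm above the bench, axes as the crate's
- blowbox: compressed-air blow-off box, fixed: 250 (x) x 220 (y) x 190 mm high, clear sides in an aluminium frame, 6 mm steel lid with one slot in its middle. A filter can 133 mm high stands at its +y side (reaching 83 mm out), a regulator with hose sits on its +x side (45 mm out, 170 mm high). Origin: centre of its underside.
- slot (a point): centre of the slot's mouth, level with the lid's top, 190 mm above the bench; axes as the box's. The slot goes through the 6 mm lid, 12 mm wide along x and 62 mm long along y (1 mm of room on each side of the plate), upper edge bevelled 3 mm. Below is free space down to the floor, 170 mm under the lid's top; a plate let go falls right in.
- nozzles (a point): point on the slot's centre line level with the two rows of brass air nozzles inside the box: 45 mm below the top of the lid. Axes as the box's. The nozzle tips stand 38 mm to either side along x.
- oil: bystander: white plastic oil bottle, 54 mm across, 150 mm tall. Origin: centre of its underside.
- jar: bystander: amber glass jar with steel lid, 56 mm across, 60 mm tall. Origin: centre of its underside.
- tape: bystander: roll of grey tape lying flat, 90 mm across, 24 mm high. Origin: centre of its underside.
- driver: bystander: black-handled screwdriver, about 200 mm long and 30 mm thick at most, lying on the bench. Origin: under the middle of the tool.
- mug: bystander: white mug, 72 mm across, 85 mm tall. Origin: centre of its underside.
Things that resemble listed ones, but are neither listed nor needed, are in the scene too. Leave any orange or red look-alike of the plate alone.

How it is judged:
By the outcome, as a careful person would: the job done as asked, in the order asked, and still so for the second after the job is handed in, while the arm keeps its last pose, push and grip.
It also fails if it takes over 64 s, if anything falls off the work surface, if the arm or the gripper's body presses on something with over 40 N, if the wrist force passes 120 N, or if a joint passes its speed limit or range.

### The arm

A 6-joint arm with a two-finger parallel gripper is mounted at the origin on the work surface. World frame = base frame: x ahead of the robot, y to its left, z up, the work surface at z = 0. Lengths are in m, angles in rad, forces in N, time in s.
With the tool pointing down it reaches from about 0.325 to 0.775 m from the base axis. Payload 5.5 kg.
Tool frame: the origin (TCP) lies between the finger pads; the fingertips stand 8 mm ahead of it and the grasp point (between the pads) lies 11 mm behind it (tcp_to_tips is the distance from the TCP to the fingertips, in m); z points along the fingers, y is the direction in which the jaws open and shut (so a half turn about z gives the same grasp; the last joint's range is limited). The gripper opens to 88 mm and grips with 3 to 60 N. Pads are 20 mm wide; open, the fingers measure 115 mm over their backs; the gripper's body (75 mm by 178 mm) begins 61 mm behind the grasp point.
Start: joints at [1.249, 0.091, 1.231, -0, 1.82, -0.057], TCP at [0.157, 0.579, 0.231] pointing down, gripper open.
Joint ranges: [-2.87, 2.87], [-0.86, 2.18], [0.17, 2.46], [-1.51, 4.65], [0.06, 2.69], [-2.65, 2.65]. Speed limits (rad/s): [2.57, 2.57, 3.01, 3.14, 3.14, 3.14].

### API

Orientations are given as a unit quaternion [w, x, y, z].
In Python, from bench import * gives the robot as it stands. Calls block until the motion is done:
- move_to(position, orientation): joint-space move of the TCP to a pose.
- move_l(position, speed=0.15, orientation=None): straight line of the TCP; orientation=None keeps the orientation; speed is the mean speed in m/s.
- movej(angles): joint-space move.
- gripper_open() and close(): open the fingers fully, or close them until they stop; the grip force is fixed at half the most.
- hold(seconds).
- inverse_kinematics(position, orientation): joint angles nearest the present ones, or None.
- state(): the state.
- get_image(name): name is "side" or "top" or "wrist"; returns a dict with "frame" (480x640x3 uint8, blue, green, red), "depth" (480x640 float32, m along the optical axis (not along the pixel's ray), 0 where there is no reading), "camera_matrix" (3x3 intrinsics, pixels), "k1" (the pictures are not rectified: a ray, as slopes to the right and down, at radius r is drawn at 1 + k1 r^2 times it, then the intrinsics apply), "view" (4x4, takes a point from world to camera coordinates). Camera axes: x right, y up, looking along -z (the intrinsics and any distortion apply to the point x, -y, -z); pixel columns grow to the right and rows downward; lengths in m; the calibration is good to about 2 mm. A picture is of the moment at which its call begins.
A pose or a line that the arm cannot do raises IKError and nothing moves.
- job_done(): hands the job in, once; it reports no verdict.
The state is a dict: "time": time; "joint_pos": joint angles; "dq": joint speeds; "joint_torque": joint torques, N m; "ee_pos": TCP position; "ee_rot": TCP orientation; "ft_force": force on the tool from outside, world axes, zero at the start; "moment": the same for the moment, N m; "finger_gap": finger opening in m.
Only numpy, scipy, OpenCV 4.12 (cv2) and the standard library are available. Lean on these libraries where they do the work, as an engineer would, in place of code of your own. Each camera call takes 0.05 s, during which the arm holds its last target.

## Working session

There is one attempt and no reset: what is moved stays moved. The work goes in short steps, each a Python script; the robot and the scene stay as the last script left them, time stands still between calls to the robot, and variables do not carry over. Pictures are saved under pics/ and viewed, and the job is handed in when it is done.

```bash
mkdir -p pics
cat > h.py <<'E'
from bench import *
import numpy as np, cv2
def snap(n,f):
    d=get_image(n); cv2.imwrite(f'pics/{f}.png',d['frame']); np.savez(f'pics/{f}.npz',**d); return d
def load(f): return dict(np.load(f'pics/{f}.npz'))
def cloud(d):
    K=d['camera_matrix'];k1=float(d['k1']);h,w=d['depth'].shape
    u,v=np.meshgrid(np.arange(w),np.arange(h))
    p=np.stack([u,v],-1).reshape(-1,1,2).astype(float)
    n=cv2.undistortPoints(p,K,np.array([k1,0,0,0.]),).reshape(h,w,2)
    z=d['depth']
    c=np.stack([n[...,0]*z,-n[...,1]*z,-z,np.ones_like(z)],-1)
    P=c@np.linalg.inv(d['view']).T
    P[z==0]=np.nan
    return P[...,:3]
def proj(d,p):
    c=d['view']@np.append(p,1); x=c[0]/-c[2]; y=-c[1]/-c[2]; f=1+float(d['k1'])*(x*x+y*y)
    K=d['camera_matrix']; return K[0,0]*x*f+K[0,2],K[1,1]*y*f+K[1,2]
E
python3 - <<'E'
from h import *
for n in ('top','side','wrist'):
    d=snap(n,n+'0'); print(n,d['k1'],np.linalg.inv(d['view'])[:3,3].round(3),np.linalg.inv(d['view'])[:3,2].round(2))
s=state(); print(s['time'],s['ee_rot'],s['ft_force'],s['finger_gap'])
E
```

```text
top -0.1304443636903696 [ 0.385 -0.102  1.38 ] [-0.14 -0.01  0.99]
side -0.011428240082759914 [ 0.355 -0.85   0.643] [-0.21 -0.81  0.54]
wrist -0.06016551593121856 [0.079 0.601 0.385] [-0.28  0.08  0.96]
0.15 [-1.38332811e-04  1.32027913e-01  9.91245695e-01 -7.63431595e-04] [ 0.23858757 -0.11238618  0.18632711] 0.08780217361559192
```

View pics/top0.png

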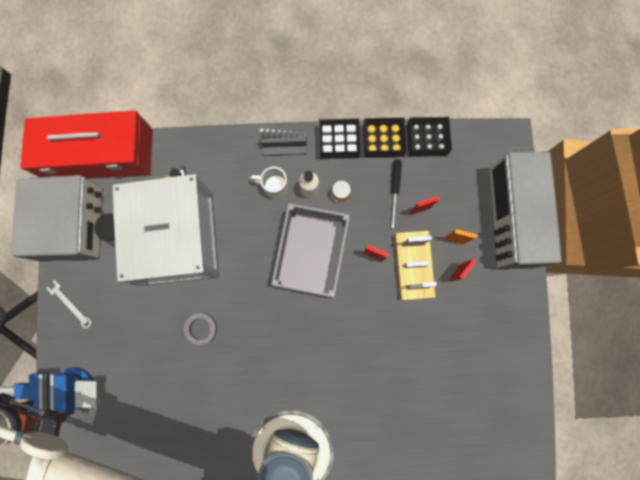

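View pics/side0.png

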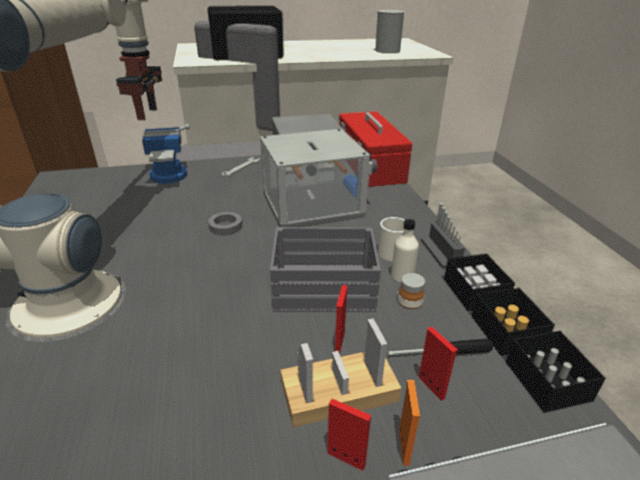

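View pics/wrist0.png

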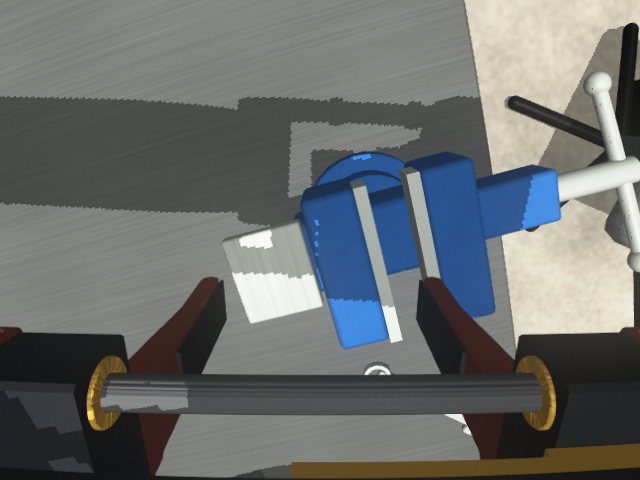

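Top view: blow box at (165,228) with its slot at (157,227), crate at (312,250), rack at (415,265) holding plates at about (420,240), (415,265) and (422,286), with red/orange look-alikes around it. Now I'll measure with depth.

Run:
```python
from h import *
for n,boxes in (('top0',{'rack':(385,215,455,310),'box':(105,165,225,290),'crate':(265,195,355,305)}),('side0',{'rack':(270,310,405,420),'box':(250,120,380,230)})):
    d=load(n);P=cloud(d)
    for k,(a,b,c,e) in boxes.items():
        im=cv2.resize(d['frame'][b:e,a:c],None,fx=5,fy=5,interpolation=cv2.INTER_CUBIC); 
        cv2.imwrite(f'pics/{n}_{k}.png',im); print(n,k,im.shape)
d=load('top0');P=cloud(d)
def rect(mask,name):
    q=P[mask][:,:2]; r=cv2.minAreaRect((q*1000).astype(np.float32)); print(name,mask.sum(),r)
m=np.zeros((480,640),bool);
def box(a,b,c,e):
    m=np.zeros((480,640),bool);m[b:e,a:c]=1;return m
z=P[...,2]
rect(box(392,228,440,303)&(abs(z-.035)<.008),'rack')
rect(box(105,165,225,290)&(abs(z-.19)<.008),'lid')
rect(box(265,195,355,305)&(abs(z-.11)<.008),'crate')
np.set_printoptions(linewidth=200)
print((z[234:246,398:440:3]*1000).round(0))
print((z[280:292,398:440:3]*1000).round(0))
S=cloud(load('side0'))
for u,v in ((306,352),(378,327),(341,360),(285,395),(393,372)): print(u,v,S[v-1:v+2,u].round(3).tolist())
```

```text
top0 rack (475, 350, 3)
top0 box (625, 600, 3)
top0 crate (550, 450, 3)
side0 rack (550, 675, 3)
side0 box (550, 650, 3)
rack 1743 ((507.5508117675781, -359.2637634277344), (183.67825317382812, 92.15322875976562), 2.5995113849639893)
lid 8169 ((607.6063842773438, 313.3733215332031), (252.4977569580078, 222.74879455566406), 5.34694766998291)
crate 647 ((549.8930053710938, -72.3196029663086), (165.33628845214844, 218.59945678710938), 77.38199615478516)
[[ 33.  39.  39.  37.  35.  36.  34.  34.  35.  39.  31.  -1.  -2.   2.]
 [ 35.  37.  35.  34.  33.  32.  36.  36.  37.  41.  36.  -1.   1.   1.]
 [ 39.  35.  36.  34.  38.  39.  37.  33.  33.  31.  35.   3.  -3.   7.]
 [ 36.  32.  37.  36.  28.  34.  36. 132. 134. 132. 134.  -3.  -1.   1.]
 [ 37.  36.  37.  38. 136. 130. 128. 130. 128. 131. 128.  -3.   5.   4.]
 [ 29.  31.  36. 113. 128. 127. 128. 131. 128. 127. 133.   0.   3.   6.]
 [ 41.  36.  36. 113. 129. 128. 132. 126. 128. 128. 129.  -1.   2.   1.]
 [ 38.  37.  65. 105. 117. 111. 104. 104. 117. 114. 107.  -1.   3.  -3.]
 [ 41.  36.  57. 103.  91.  87.  91.  85.  75.  68.  38.   5.
[... 810 characters left out ...]
  1.]
 [  3.  36.  38.  37.  74.  57.  32.  12.  12.  37.  36.  38.  -1.   2.]
 [  0.  32.  37.  13.  13.  39.  38.  33.  39.  37.  37.  36.   2.  -5.]
 [  2.  32.  37.  35.  34.  36.  32.  34.  33.  32.  35.  38.  37.  -3.]
 [ -2.  30.  34.  37.  34.  38.  34.  37.  30.  34.  37.  39.  38.  -3.]]
306 352 [[0.448, -0.372, 0.129], [0.448, -0.374, 0.13], [0.447, -0.376, 0.13]]
378 327 [[0.628, -0.219, 0.001], [0.627, -0.221, 0.001], [0.571, -0.353, 0.133]]
341 360 [[0.522, -0.317, 0.035], [0.512, -0.348, 0.069], [0.511, -0.353, 0.072]]
285 395 [[0.414, -0.358, 0.021], [0.414, -0.357, 0.018], [0.415, -0.355, 0.013]]
393 372 [[0.616, -0.336, 0.001], [0.615, -0.339, 0.002], [0.615, -0.339, -0.0]]
```

Run:
```python
from h import *
T=load('top0');S=load('side0')
PT=cloud(T);PS=cloud(S)
def box(a,b,c,e):
    m=np.zeros((480,640),bool);m[b:e,a:c]=1;return m
def rect(q,name):
    q=q[:,:2];r=cv2.minAreaRect((q*1000).astype(np.float32)); print(name,len(q),np.round(r[0],1),np.round(r[1],1),round(r[2],2))
for nm,P,g,s,lid in (('top',PT,(395,225,445,250),(395,272,445,295),None),('side',PS,(360,315,390,390),(295,340,320,400),(255,120,375,170))):
    z=P[...,2]
    for k,b in (('good',g),('spoilt',s)):
        q=P[box(*b)&(abs(z-.13)<.007)]; rect(q,nm+k)
        if len(q)>5: print(q[:,:2].min(0).round(4),q[:,:2].max(0).round(4),np.median(q,0).round(4))
z=PS[...,2]; 
q=PS[box(255,120,375,175)&(abs(z-.19)<.006)];rect(q,'side lid'); print('lidz',np.median(q[:,2]))
q=PT[box(105,165,225,290)&(abs(PT[...,2]-.19)<.008)];print('lidz top',np.median(q[:,2]))
# slot: points below the lid within lid interior
b=box(140,215,175,240)
q=PT[b&(PT[...,2]<.175)]; rect(q,'slot deep'); print(PT[...,2][222:232,142:172:2].round(2))
g=cv2.cvtColor(T['frame'],cv2.COLOR_BGR2GRAY); print(g[222:233,142:172])
mm=box(140,215,175,240)&(g<120)
# intersect rays with z=.19
def ray(d,u,v,zz):
    n=cv2.undistortPoints(np.array([[[u,v]]],float),d['camera_matrix'],np.array([float(d['k1']),0,0,0])).ravel()
    Mi=np.linalg.inv(d['view']);r=Mi[:3,:3]@[n[0],-n[1],-1];o=Mi[:3,3];return o+r*(zz-o[2])/r[2]
vv,uu=np.nonzero(mm); q=np.array([ray(T,u,v,.19) for u,v in zip(uu,vv)]); rect(q,'slot dark')
```

```text
topgood 86 [ 566.2 -356. ] [10.4 57.4] 3.07
[ 0.5612 -0.3844] [ 0.5728 -0.3271] [ 0.5664 -0.3584  0.1303]
topspoilt 64 [ 449.1 -370.5] [10.  40.3] 4.35
[ 0.4437 -0.3908] [ 0.4538 -0.3501] [ 0.4487 -0.371   0.1298]
sidegood 229 [ 566.9 -355.6] [10.7 62.6] 3.18
[ 0.5608 -0.3872] [ 0.5732 -0.3242] [ 0.5659 -0.3594  0.1301]
sidespoilt 153 [ 447.9 -372.6] [10.5 38. ] 1.68
[ 0.4423 -0.3916] [ 0.4537 -0.3538] [ 0.4476 -0.3764  0.1299]
side lid 2840 [606.7 315. ] [252.2 230. ] 4.74
lidz 0.19087030436482447
lidz top 0.1909682383817568
slot deep 104 [637.1 370.3] [13.  69.7] 3.4
[[0.19 0.19 0.19 0.19 0.19 0.19 0.2  0.19 0.19 0.19 0.19 0.19 0.19 0.19
  0.19]
 [0.19 0.19 0.19 0.19 0.19 0.19 0.19 0.19 0.19 0.19 0.19 0.19 0.19 0.19
  0.19]
 [0.19 0.19 0.18 0.19 0.19 0.19 0.19 0.19 0.2  0.18 0.19 0.19 0.19 0.02
  0.2 ]
 [0.19 0.19 0.19 0.19 0.19 0.19 0.19 0.19 0.18 0.02 0.02 0.02 0.02 0.02
  0.19]
 [0.19 0.19 0.19 0.19 0.19 0.02 0.02 0.02 0.02 0.02 0.02 0.02 0.02 0.02
  0.19]
 [0.19 0.19 0.02 0.03 0.02 0.02 0.02 0.02 0.02 0.02 0.02 0.02 0.02 0.02
  0.19]
 [0.19 0.19 0.02 0.03 0.02 0.01 0.02 0.02 0.
[... 996 characters left out ...]
8 120 122 127 150 189 218 224]
 [213 194 166 134 116 114 114 115 115 116 117 118 119 119 120 120 123 124
  128 131 134 134 137 143 148 153 167 194 219 224]
 [214 196 167 136 120 118 120 120 123 125 129 133 136 138 142 145 148 153
  158 163 166 168 172 179 185 190 197 209 221 225]
 [215 197 172 149 138 138 141 145 147 152 158 163 167 171 176 181 185 189
  193 199 200 200 203 208 213 217 218 220 224 225]
 [215 201 183 172 169 172 178 182 184 188 192 197 201 204 207 210 212 213
  217 219 219 218 218 221 222 223 223 224 225 225]
 [217 206 200 198 200 204 209 211 211 211 214 217 218 219 220 221 220 221
  222 223 223 222 221 222 223 223 224 224 225 225]]
slot dark 35 [606.5 313.4] [ 4.4 52.1] 4.77
```

View pics/top0_rack.png

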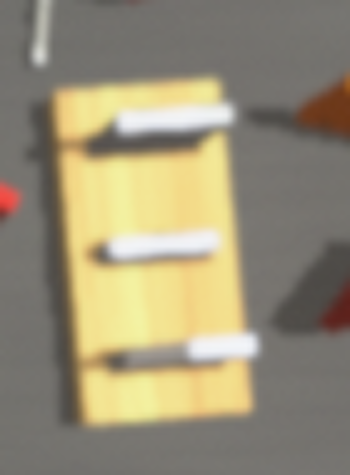

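View pics/side0_rack.png

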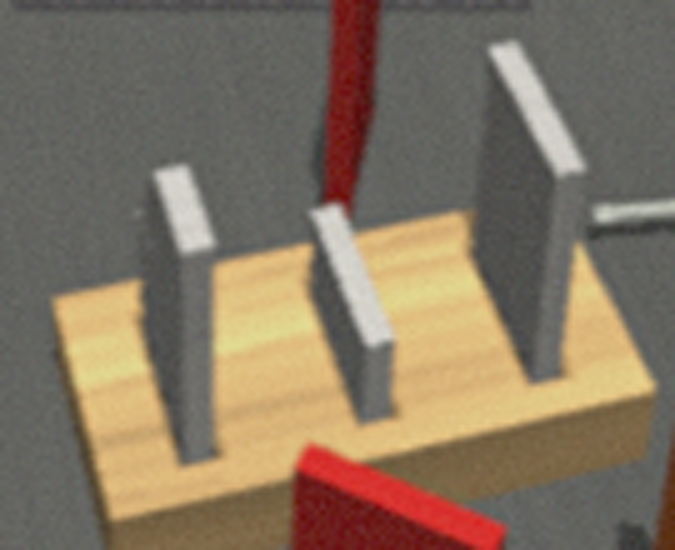

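```bash
cat >> h.py <<'E'
from scipy.spatial.transform import Rotation as Ro
def ori(deg,tilt=0):
    a=np.radians(deg); R=np.array([[-np.sin(a),np.cos(a),0],[np.cos(a),np.sin(a),0],[0,0,-1]]).T
    R=R@Ro.from_euler('x',tilt,degrees=True).as_matrix()   # tilt about tool x (plate width axis)
    q=Ro.from_matrix(R).as_quat(); return [q[3],q[0],q[1],q[2]]
def st(t=''):
    s=state(); print(t,'t',round(s['time'],2),'p',np.round(s['ee_pos'],4),'f',np.round(s['ft_force'],1),'m',np.round(s['moment'],2),'gap',round(s['finger_gap'],4)); return s
E
python3 - <<'E'
from h import *
for p,o in (((.4483,-.3735,.25),ori(2.8)),((.54,-.07,.3),ori(-12)),((.54,-.07,.11),ori(-12,25)),((.54,-.07,.11),ori(-12,-25)),((.566,-.356,.25),ori(3)),((.607,.3135,.36),ori(5)),((.607,.3135,.22),ori(5))):
    print(p,np.round(inverse_kinematics(p,o),2), Ro.from_quat(np.array(o)[[1,2,3,0]]).as_matrix()[:,2].round(2))
move_to((.4483,-.3735,.25),ori(2.8)); st()
snap('wrist','w1')
E
```

```text
(0.4483, -0.3735, 0.25) [-0.75  0.05  1.24 -0.    1.85 -0.8 ] [ 0.  0. -1.]
(0.54, -0.07, 0.3) [-0.19 -0.03  1.23 -0.    1.94  0.02] [ 0.  0. -1.]
(0.54, -0.07, 0.11) [-0.2   0.35  1.21  0.01  2.02  0.02] [-0.41  0.09 -0.91]
(0.54, -0.07, 0.11) [-0.18 -0.45  1.98 -0.01  1.18  0.03] [ 0.41 -0.09 -0.91]
(0.566, -0.356, 0.25) [-0.61  0.29  0.97 -0.    1.88 -0.66] [ 0.  0. -1.]
(0.607, 0.3135, 0.36) [ 0.43  0.43  0.6  -0.    2.11  0.34] [ 0.  0. -1.]
(0.607, 0.3135, 0.22) [ 0.43  0.32  0.99 -0.    1.83  0.34] [ 0.  0. -1.]
 t 3.62 p [ 0.4488 -0.3729  0.25  ] f [-0.9  0.1  0. ] m [-0.09  0.05 -0.01] gap 0.0878
```

View pics/w1.png

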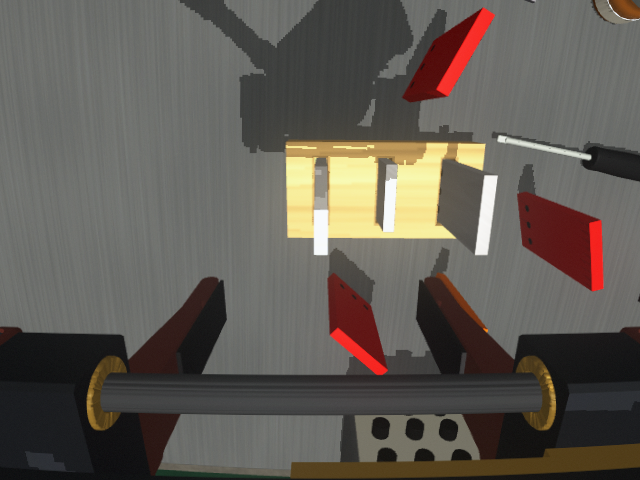

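Wrist view: spoilt plate's remaining top edge at (321,232), midway between the fingers; offcut at (390,197), good plate at (485,212). I'll check positions and the look-alikes' clearance.

Run:
```python
from h import *
d=load('w1');P=cloud(d);z=P[...,2]
def box(a,b,c,e):
    m=np.zeros((480,640),bool);m[b:e,a:c]=1;return m
for k,b in (('spoilt',(305,195,340,265)),('good',(470,165,505,265))):
    q=P[box(*b)&(abs(z-.13)<.006)];r=cv2.minAreaRect((q[:,:2]*1000).astype(np.float32));print(k,len(q),r,np.median(q,0).round(4))
for nm in ('top0','w1','side0'):
    d=load(nm);P=cloud(d);f=d['frame'].astype(int)
    red=((f[...,2]>110)&(f[...,1]<90)&(f[...,0]<60)|(f[...,2]>150)&(f[...,0]<40))&(P[...,0]<.75)&(P[...,1]<-.2)&(P[...,2]<.2)&(P[...,2]>.01)
    n,L,s,c=cv2.connectedComponentsWithStats(red.astype(np.uint8))
    for i in range(1,n):
        if s[i,4]>40: q=P[L==i];print(nm,s[i,:4],np.nanmin(q,0).round(3),np.nanmax(q,0).round(3))
```

```text
spoilt 707 ((447.7733154296875, -370.5844421386719), (9.458672523498535, 39.61081314086914), 2.8237435817718506) [ 0.4475 -0.3693  0.1311]
good 1337 ((566.4968872070312, -354.99603271484375), (10.977079391479492, 60.340850830078125), 2.4297666549682617) [ 0.5655 -0.3531  0.1309]
top0 [417 198  21  10] [ 0.655 -0.412  0.094] [ 0.676 -0.357  0.125]
top0 [451 232  23  10] [ 0.566 -0.506  0.059] [ 0.588 -0.453  0.124]
top0 [366 248  20  10] [ 0.525 -0.268  0.086] [ 0.549 -0.22   0.121]
top0 [459 261  14  18] [ 0.463 -0.494  0.1  ] [ 0.506 -0.458  0.124]
w1 [436   8  58  88] [ 0.522 -0.273  0.117] [ 0.556 -0.216  0.124]
w1 [589 220  14  71] [ 0.654 -0.415  0.119] [ 0.68  -0.355  0.123]
w1 [440 276  48  56] [ 0.581 -0.455  0.01 ] [ 0.59  -0.449  0.123]
w1 [330 327  58  48] [ 0.46  -0.501  0.119] [ 0.511 -0.456  0.123]
side0 [336 285  11  66] [ 0.523 -0.276  0.011] [ 0.556 -0.217  0.123]
side0 [428 327  30  37] [ 0.656 -0.416  0.02 ] [ 0.744 -0.312  0.123]
side0 [404 383  16  80] [ 0.565 -0.512  0.01 ] [ 0.58  -0.456  0.121]
side0 [328 400  43  44] [ 0.46  -0.503  0.012] [ 0.522 -0.402  0.124]
```

Run:
```python
from h import *
move_l((.4482,-.374,.103),speed=.15); st('down')
close(); st('closed')
move_l((.4482,-.374,.29),speed=.2); st('up')
snap('wrist','w2');snap('side','s2'); st()
```

```text
down t 4.81 p [ 0.4487 -0.3744  0.1044] f [0.4 0.1 0. ] m [-0.03  0.06 -0.04] gap 0.0879
closed t 5.98 p [ 0.4482 -0.374   0.103 ] f [ 0.4 -0.1 -0.1] m [-0.05  0.01 -0.03] gap 0.0096
up t 7.07 p [ 0.448  -0.3738  0.2885] f [-0.6  0.4 -1.5] m [-0.08  0.11  0.02] gap 0.01
 t 7.17 p [ 0.4479 -0.3738  0.2881] f [-0.2 -0.1 -1.2] m [-0.05  0.05  0.01] gap 0.01
```

View pics/s2.png

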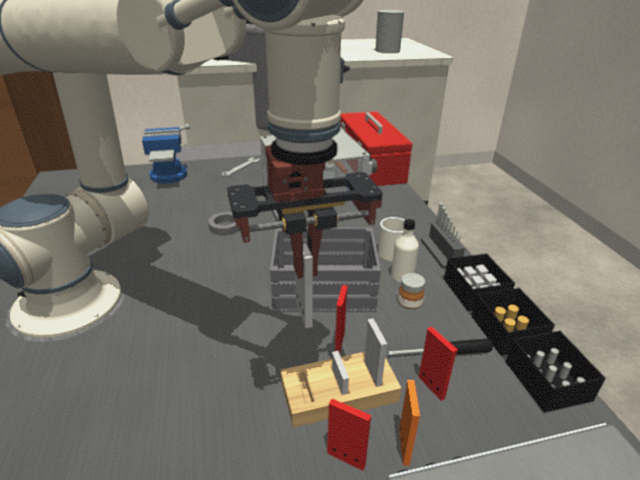

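View pics/w2.png

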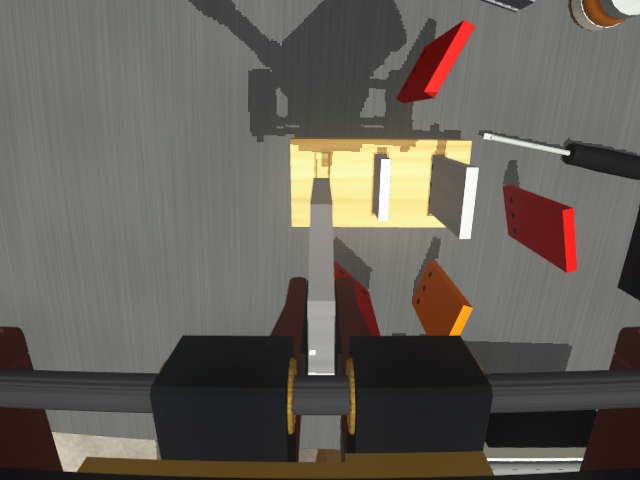

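Run:
```python
from h import *
o=ori(-12.6,15)
move_to((.5179,-.0782,.26),o); st('above')
move_l((.5179,-.0782,.104),speed=.15); st('in')
gripper_open(); st('open')
move_l((.5179,-.0782,.26),speed=.25); st('up')
snap('top','t3')
move_to((.5665,-.356,.24),ori(2.8)); st('g')
snap('wrist','w3');snap('top','t3b');st()
```

```text
above t 8.33 p [ 0.5179 -0.079   0.26  ] f [ 0.3 -0.2 -1.4] m [-0.12 -0.1   0.01] gap 0.0097
in t 9.53 p [ 0.5185 -0.0784  0.1052] f [ 0.6 -0.3 -0.2] m [-0.13 -0.13 -0.02] gap 0.01
open t 10.78 p [ 0.5179 -0.0782  0.104 ] f [-0.9  0.1  0.3] m [-0.13 -0.08 -0.02] gap 0.0875
up t 11.55 p [ 0.5177 -0.0782  0.2585] f [-1.1  0.5 -0.5] m [-0.07 -0.06 -0.09] gap 0.0875
g t 12.69 p [ 0.5667 -0.3549  0.2396] f [-0.8 -0.7 -0.1] m [-0.06  0.05  0.02] gap 0.088
 t 12.79 p [ 0.5671 -0.3545  0.2401] f [-0.5  0.2  0.2] m [-0.1   0.07  0.  ] gap 0.0878
```

View pics/t3b.png

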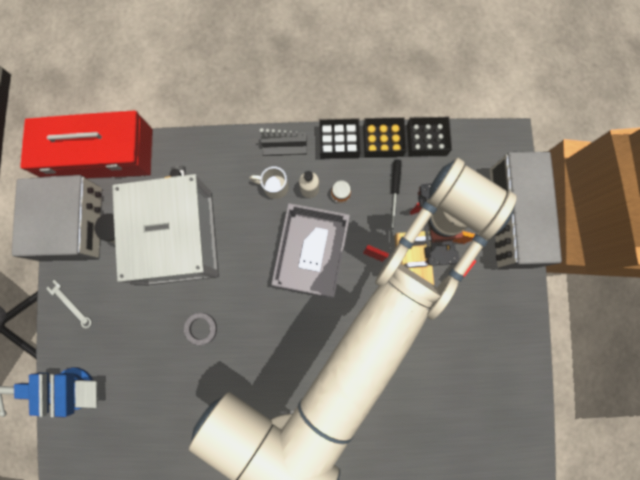

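View pics/w3.png

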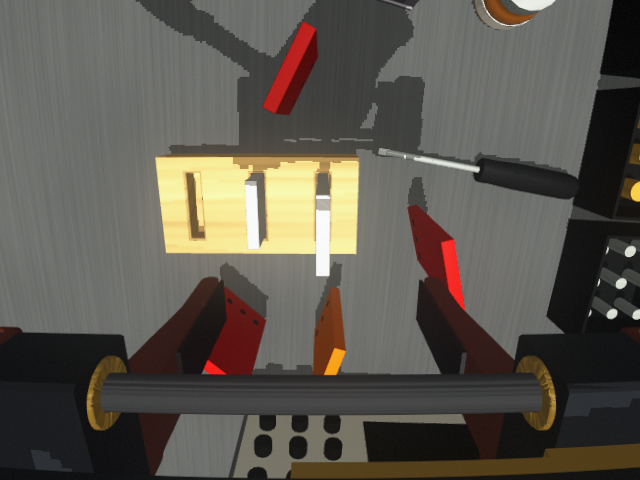

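Spoilt plate lies flat in the crate at (313,250). Good plate's top is at (323,235), midway between the fingers. Taking it now.

Run:
```python
from h import *
move_l((.5668,-.3557,.103),speed=.15); st('down')
close(); st('closed')
move_l((.5668,-.3557,.33),speed=.2); st('up')
move_to((.607,.3135,.34),ori(5)); hold(.3); st('box')
snap('wrist','w4');snap('side','s4');snap('top','t4');st()
```

```text
down t 13.86 p [ 0.5674 -0.356   0.1046] f [-0.4 -0.2  0.5] m [-0.06  0.05  0.  ] gap 0.0876
closed t 15.03 p [ 0.5668 -0.3557  0.103 ] f [ 1.   0.1 -0.1] m [-0.11  0.04  0.03] gap 0.01
up t 16.32 p [ 0.5667 -0.3556  0.3286] f [ 0.4 -0.4 -2.2] m [-0.11  0.09 -0.04] gap 0.0099
box t 19.0 p [0.6072 0.3131 0.34  ] f [ 0.2  0.4 -2. ] m [-0.05  0.12 -0.02] gap 0.0095
 t 19.15 p [0.6071 0.3134 0.34  ] f [-0.5 -0.3 -2.5] m [-0.11  0.05  0.  ] gap 0.0099
```

View pics/s4.png

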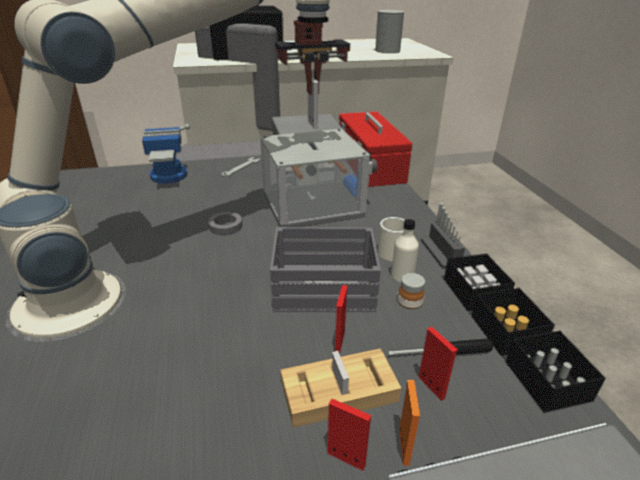

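View pics/w4.png

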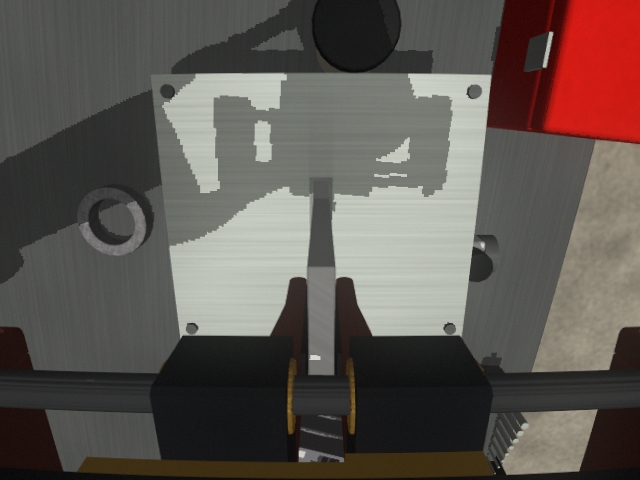

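Side view: plate hangs upright above the lid (315,100). Wrist view: lid screws at (168,91), (474,91), (192,328) and (450,328), and the plate hides the slot. I'll measure the lid relative to the plate in the same image.

Run:
```python
from h import *
d=load('w4');P=cloud(d);z=P[...,2]
def ray(u,v,zz):
    n=cv2.undistortPoints(np.array([[[u,v]]],float),d['camera_matrix'],np.array([float(d['k1']),0,0,0])).ravel()
    Mi=np.linalg.inv(d['view']);r=Mi[:3,:3]@[n[0],-n[1],-1];o=Mi[:3,3];return o+r*(zz-o[2])/r[2]
m=(abs(z-.19)<.006);print('lidz',np.median(z[m]))
q=P[m];r=cv2.minAreaRect((q[:,:2]*1000).astype(np.float32));print('lid',r)
g=cv2.cvtColor(d['frame'],cv2.COLOR_BGR2GRAY)
S=[]
for u,v in ((168,91),(474,91),(192,328),(450,328)):
    w=(g[v-11:v+12,u-11:u+12]<135)
    n,L,s,c=cv2.connectedComponentsWithStats(w.astype(np.uint8)); i=L[11,11]
    print('screw',i,s[i],c[i]+[u-11,v-11]); cc=c[i]+[u-11,v-11] if i else (u,v)
    S.append(ray(*cc,.191)[:2])
S=np.array(S);print(S.round(4),'mean',S.mean(0).round(4)); 
a=np.degrees(np.arctan2(*(S[1]-S[0])[::-1])),np.degrees(np.arctan2(*(S[3]-S[2])[::-1]));print('yaw',a, 'lens',np.linalg.norm(S[1]-S[0]),np.linalg.norm(S[2]-S[0]))
# held plate face toward camera (+y side edge face): cloud
mp=np.zeros_like(m);mp[180:375,300:345]=1
q=P[mp&(z>.235)&(z<.37)]
for lo in np.arange(.24,.36,.01):
    k=q[(q[:,2]>=lo)&(q[:,2]<lo+.01)]
    if len(k)>5: print(lo.round(2),len(k),'x',k[:,0].min().round(4),np.median(k[:,0]).round(4),k[:,0].max().round(4),'y',np.median(k[:,1]).round(4))
cv2.imwrite('pics/w4c.png',cv2.resize(d['frame'][165:385,270:370],None,fx=2.7,fy=2.7))
T=load('t4');cv2.imwrite('pics/t4c.png',cv2.resize(T['frame'][150:300,90:250],None,fx=4,fy=4))
```

```text
lidz 0.19120002052531335
lid ((606.0546875, 315.1998291015625), (251.31671142578125, 219.49917602539062), 4.8898725509643555)
screw 1 [  0   0  23  23 452] [166.81858407  89.70353982]
screw 1 [  3   5  16  14 171] [473.71929825  91.31578947]
screw 1 [  0   6  23  17 225] [191.80888889 332.53777778]
screw 1 [  0   5  23  18 236] [449.4279661  332.44491525]
[[0.4843 0.4035]
 [0.7105 0.4224]
 [0.5019 0.2019]
 [0.7288 0.2222]] mean [0.6064 0.3125]
yaw (np.float64(4.767252656609182), np.float64(5.109807325356176)) lens 0.2270366740327953 0.20235367674539717
0.25 49 x 0.5991 0.6041 0.6085 y 0.3436
0.26 61 x 0.5992 0.6035 0.6088 y 0.3436
0.27 68 x 0.5989 0.6041 0.6088 y 0.3436
0.28 72 x 0.5991 0.6036 0.6085 y 0.3436
0.29 87 x 0.599 0.6036 0.6088 y 0.3436
0.3 101 x 0.5991 0.6041 0.6087 y 0.3436
0.31 111 x 0.599 0.6036 0.6089 y 0.3436
0.32 136 x 0.5991 0.6037 0.6087 y 0.3436
0.33 254 x 0.5964 0.6045 0.6159 y 0.3433
0.34 368 x 0.5968 0.6045 0.6156 y 0.343
0.35 425 x 0.5974 0.6049 0.615 y 0.3429
```

View pics/w4c.png

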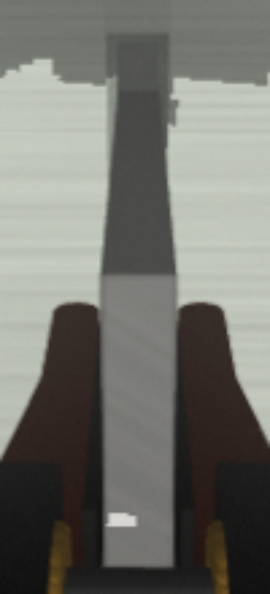

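Run:
```python
from h import *
d=load('w4');P=cloud(d);z=P[...,2]
g=cv2.cvtColor(d['frame'],cv2.COLOR_BGR2GRAY)
print(g[170:200:2,304:342:1]); print((z[170:200:2,304:342:2]*1000).round(0).astype(int))
def ray(u,v,zz):
    n=cv2.undistortPoints(np.array([[[u,v]]],float),d['camera_matrix'],np.array([float(d['k1']),0,0,0])).ravel()
    Mi=np.linalg.inv(d['view']);r=Mi[:3,:3]@[n[0],-n[1],-1];o=Mi[:3,3];return o+r*(zz-o[2])/r[2]
for u,v in ((309.5,178),(332.5,178),(309.5,190),(333.5,190)): print(u,v,ray(u,v,.19).round(4))
```

```text
[[115 113 114 115 113 112 112 112 112 112 112 111 112 112 111 111 112 112
  112 112 111 111 112 111 112 113 111 114 112 115 117 117 117 117 117 116
  117 117]
 [115 117 116 116 114 112 112 113 112 113 111 113 112 112 112 113 113 112
  113 115 113 113 112 113 113 114 113 113 113 115 117 118 118 118 119 117
  117 117]
 [118 117 117 117 115 115 115 112 114 113 114 116 116 114 115 114 113 113
  115 116 114 115 113 114 114 114 115 114 117 117 120 120 120 118 120 121
  121 120]
 [116 115 115 117 113 111 110 110 109 109 108 109 108 108 108 109 111 108
  109 109 108 109 109 110 109 109 109 112 110 114 116 116 115 116 116 117
  115 117]
 [114 114 115 115 113  99  90  90  93  92  90  91  90  89  89  89  89  89
   88  89  89  88  87  88  87  85  86  85  98 112 117 114 115 115 114 115
  115 116]
 [112 115 112 114 113  99  94  94  94  91  90  88  87  88  88  87  87  87
   88  88  88  88  89  87  88  90  87  88  97 111 115 113 115 115 115 114
  115 115]
 [116 116 116 116 117 101  94  93  94  86  82  82  82  83  82  82  82  84
   83  83  86  85  85  85  86  85  87  90 101 115 118 118 119 118 118 12
[... 6988 characters left out ...]
 191
                   192                  190                  192
                   191]
 [                 190                  190                  192
                   190                  190                   21
                    22                   21                   21
                    21                   20                   21
                   189                  191                  190
                   191                  192                  193
                   191]]
309.5 178 [0.5948 0.3468 0.19  ]
332.5 178 [0.6126 0.3484 0.19  ]
309.5 190 [0.5955 0.3374 0.19  ]
333.5 190 [0.6143 0.3391 0.19  ]<stdin>:4: RuntimeWarning: invalid value encountered in cast
```

View pics/t4c.png

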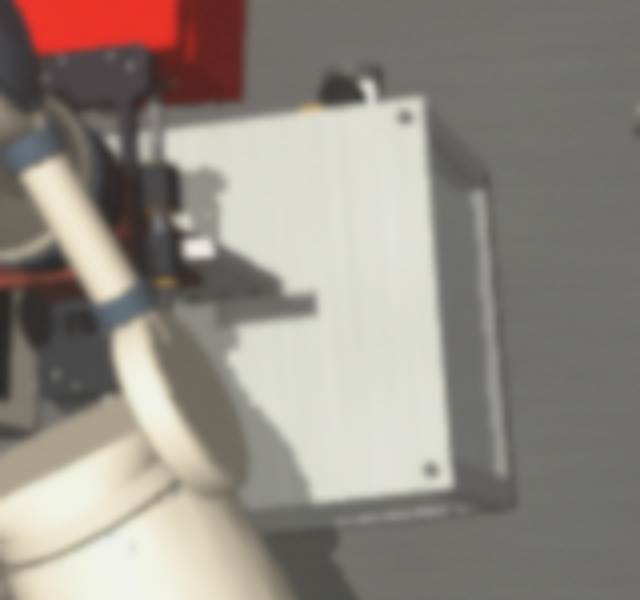

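Slot's +y bevel end, at (320,177) in the wrist image, gives slot centre ≈ (0.6062, 0.3145). The plate in the same image is at ≈ (0.6065, 0.3137). I'll correct by about 1 mm and lower it, watching the force.

Run:
```python
from h import *
o=ori(4.95); x,y=.6067,.3143
move_l((x,y,.296),speed=.12,orientation=o); hold(.3); s=st('pre'); f0=np.array(s['ft_force'])
for z in (.288,.284,.281,.278,.275,.271,.266):
    move_l((x,y,z),speed=.03); s=st(z)
    if np.linalg.norm(np.array(s['ft_force'])-f0)>12: print('STOP');break
snap('side','s5');snap('wrist','w5')
```

```text
pre t 19.97 p [0.6069 0.3144 0.297 ] f [-0.1 -0.3 -1.7] m [-0.06  0.04  0.01] gap 0.0097
0.288 t 20.38 p [0.6066 0.3142 0.2874] f [ 0.2  0.8 -2.1] m [-0.1   0.08  0.02] gap 0.0097
0.284 t 20.67 p [0.6066 0.3142 0.2836] f [ 0.6 -0.2 -2.2] m [-0.09  0.05 -0.04] gap 0.0098
0.281 t 20.92 p [0.6066 0.3143 0.2807] f [-0.4  0.2 -2.6] m [-0.02  0.09  0.03] gap 0.0102
0.278 t 21.17 p [0.6066 0.3143 0.2776] f [ 0.1 -0.6 -2.3] m [-0.07 -0.   -0.02] gap 0.0096
0.275 t 21.42 p [0.6066 0.3143 0.2746] f [-0.1  0.  -3.2] m [-0.12  0.1   0.01] gap 0.0097
0.271 t 21.7 p [0.6066 0.3143 0.2705] f [-0.6  0.  -2.6] m [-0.07  0.05 -0.07] gap 0.0098
0.266 t 22.02 p [0.6066 0.3142 0.2655] f [ 0.1 -0.6 -2.9] m [-0.04  0.02  0.01] gap 0.0097
```

Run:
```python
from h import *
x,y=.6067,.3143
f0=np.array([0,0,-2.2])
for z in (.255,.24,.228,.218):
    move_l((x,y,z),speed=.05); s=st(z)
    if np.linalg.norm(np.array(s['ft_force'])-f0)>10: print('STOP');break
hold(.4); F=[]; 
for _ in range(5): hold(.05); s=state();F.append(list(s['ft_force'])+list(s['moment']))
print(np.mean(F,0).round(2)); st()
snap('side','s6');snap('wrist','w6');snap('top','t6')
d=load('s6');cv2.imwrite('pics/s6c.png',cv2.resize(d['frame'][40:240,230:400],None,fx=3,fy=3,interpolation=cv2.INTER_CUBIC))
```

```text
0.255 t 22.48 p [0.6065 0.3142 0.254 ] f [ 0.  -0.2 -2.6] m [-0.12  0.02 -0.05] gap 0.0098
0.24 t 22.93 p [0.6065 0.3142 0.2393] f [-1.  -0.7 -1.4] m [-0.03  0.09  0.01] gap 0.0098
0.228 t 23.32 p [0.6065 0.3142 0.2272] f [-0.1  0.8 -1.9] m [-0.04  0.08  0.05] gap 0.0103
0.218 t 23.68 p [0.6065 0.3142 0.2172] f [-0.4  0.3 -1.5] m [-0.05  0.04 -0.03] gap 0.0102
[-0.03  0.26 -2.18 -0.07  0.06 -0.01]
 t 24.32 p [0.6067 0.3143 0.218 ] f [-1.2  0.2 -2.9] m [-0.07  0.1  -0.03] gap 0.0097
```

View pics/s6c.png

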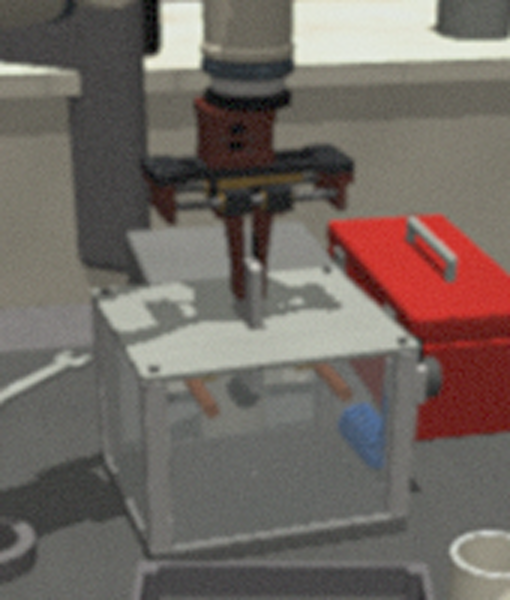

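View pics/w6.png

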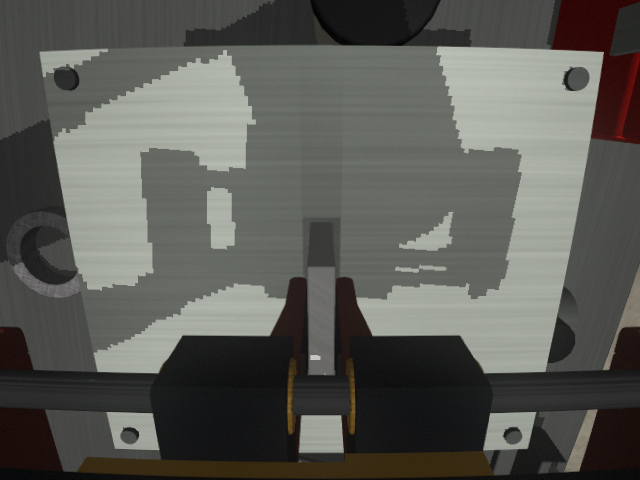

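Run:
```python
from h import *
d=load('s6');P=cloud(d)
for v in range(120,150,2): print(v,[tuple((P[v,u]*1000).round(0)) for u in (312,314,316)])
a=cv2.resize(d['frame'][105:160,290:345],None,fx=10,fy=10,interpolation=cv2.INTER_CUBIC);cv2.imwrite('pics/s6d.png',a)
print('proj top near edge mid',proj(d,np.array([.6067+.0026,.3143-.030,.245])),'lid',proj(d,np.array([.6067+.0026,.3143-.030,.19])))
t=load('t6');Q=cloud(t);t0=load('t3b');Q0=cloud(t0)
w=load('w6');W=cloud(w);print([tuple((W[v,321]*1000).round(1)) for v in (240,262,270,300,330)])
```

```text
120 [(np.float64(685.0), np.float64(676.0), np.float64(142.0)), (np.float64(611.0), np.float64(309.0), np.float64(262.0)), (np.float64(615.0), np.float64(304.0), np.float64(264.0))]
122 [(np.float64(682.0), np.float64(659.0), np.float64(141.0)), (np.float64(612.0), np.float64(314.0), np.float64(255.0)), (np.float64(616.0), np.float64(307.0), np.float64(257.0))]
124 [(np.float64(609.0), np.float64(325.0), np.float64(246.0)), (np.float64(612.0), np.float64(311.0), np.float64(251.0)), (np.float64(616.0), np.float64(306.0), np.float64(252.0))]
126 [(np.float64(606.0), np.float64(309.0), np.float64(246.0)), (np.float64(611.0), np.float64(309.0), np.float64(246.0)), (np.float64(616.0), np.float64(305.0), np.float64(247.0))]
128 [(np.float64(602.0), np.float64(294.0), np.float64(246.0)), (np.float64(607.0), np.float64(288.0), np.float64(248.0)), (np.float64(613.0), np.float64(290.0), np.float64(246.0))]
130 [(np.float64(603.0), np.float64(298.0), np.float64(239.0)), (np.float64(606.0), np.float64(285.0), np.float64(243.0)), (np.float64(612.0), np.float64(288.0), np.float64(242.0))]
132 [(np
[... 1381 characters left out ...]
00.0)), (np.float64(611.0), np.float64(284.0), np.float64(199.0))]
148 [(np.float64(602.0), np.float64(294.0), np.float64(190.0)), (np.float64(606.0), np.float64(285.0), np.float64(193.0)), (np.float64(611.0), np.float64(283.0), np.float64(193.0))]
proj top near edge mid (np.float64(315.31150779659316), np.float64(129.3198150678852)) lid (np.float64(315.25870286994905), np.float64(149.05168558167205))
[(np.float64(603.6), np.float64(344.5), np.float64(214.6)), (np.float64(603.7), np.float64(344.3), np.float64(240.3)), (np.float64(603.7), np.float64(343.8), np.float64(246.9)), (np.float64(604.7), np.float64(332.2), np.float64(246.4)), (np.float64(605.8), np.float64(319.9), np.float64(245.9))]
```

View pics/s6d.png

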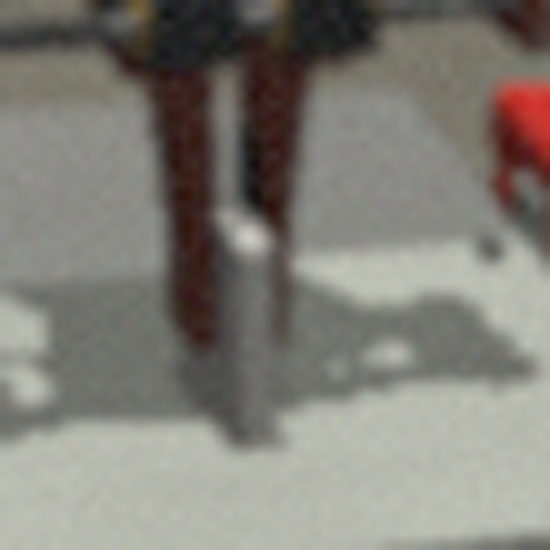

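View pics/t6.png

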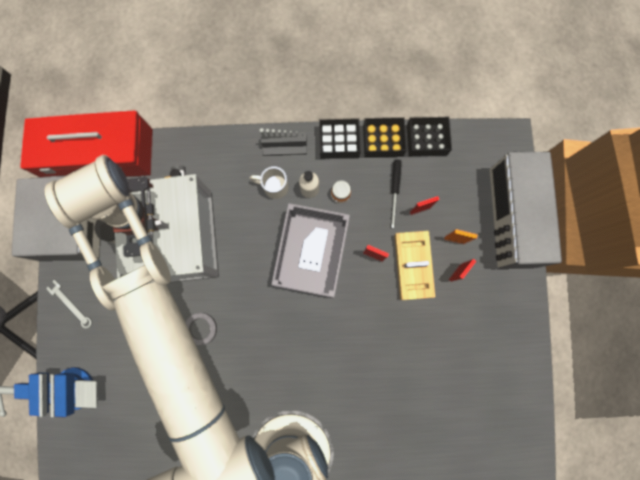

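Top of the plate measures 0.246 m and the lid 0.191 m, so 55 mm stands above the lid, as it should with the holes at nozzle level. There is no contact force. Handing in.

Run:
```python
from h import *
st(); job_done()
```

```text
t 24.48 p [0.6067 0.3143 0.218 ] f [ 0.7 -0.5 -1.6] m [-0.04  0.02 -0.01] gap 0.01
the job is handed in; nothing more can be done
```

I dropped the spoilt plate into the scrap crate first, then lowered the good plate through the lid slot. I handed in at 24.5 s with it still held upright in the gripper.

- **Spoilt plate:** it lies flat on the crate floor in the top view.
- **Height of the good plate:** its top measures about 55 mm above the lid. That puts the holes about 45 mm below the lid, level with the nozzles. The cameras read the lid and the plate top about 1 mm high alike, so I relied on the difference.
- **Fit in the slot:** the force averaged about 2 N downwards (the plate's own weight) and under 0.3 N sideways. The plate is therefore not pressing on the slot. I could not see the holes through the clear side, so their level comes from the plate height alone.
- **Rest of the bench:** the offcut, look-alikes and other things on the bench look unmoved in the last top view.

No check failed. The different estimates of the slot position disagreed by up to about 2–3 mm. I used the wrist image that showed both the plate and the slot, and the plate went in without contact.

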